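Send a glass panel down the gravity rail

ROBOT

A 7-joint arm with a two-finger parallel gripper is mounted at the origin on the work surface. World frame = base frame: x ahead of the robot, y to its left, z up, the work surface at z = 0. Lengths are in m, angles in rad, forces in N, time in s.
With the tool pointing down it reaches from about 0.425 to 0.875 m from the base axis. Payload 8.4 kg.
Tool frame: the origin (TCP) lies between the finger pads; the fingertips stand 17 mm ahead of it and the grasp point (between the pads) lies 2 mm behind it (bot.tip_extent is the z of the fingertips in the tool frame, in m); z points along the fingers, y is the line along which they close (so a half turn about z gives the same grasp; the last joint's range is limited). The gripper opens to 87 mm and grips with 3 to 60 N. Pads are 19 mm wide; open, the fingers measure 117 mm over their backs; the gripper's body (75 mm by 190 mm) begins 51 mm behind the grasp point.
Start: joints at [-1.337, 0.333, 0.04, 1.465, -0.013, 1.343, -0.059], TCP at [0.212, 0.614, 0.24] pointing down, gripper open.
Joint ranges: [-2.58, 2.58], [-0.38, 2.09], [-1.3, 1.39], [0.25, 2.4], [-1.5, 4.64], [0.08, 2.09], [-2.65, 2.65]. Speed limits (rad/s): [2.22, 2.22, 2.79, 2.79, 3.14, 3.14, 3.14].

INTERFACE

Orientations are given as a rotation vector (axis times angle).
In Python, from station import bot gives the robot as it stands. The module is installed in compiled form; this text tells all that it offers.
- The arm moves only by the tool play_rows, never from a script. Its argument "plan" is text: rows parted by semicolons, each of 4 numbers parted by spaces: the shift along the tool's x, y, z in mm, then the turn about the tool's z in rad. In form: dx dy dz spin; .... A call has exactly 10 rows; each row is the pose to reach, as a shift and turn from the pose commanded when the call began, along the tool's axes at that moment; what a row does not reach only later rows make up. A row lasts 1/10 s, in which the tool goes at most 50 mm and 8.59 degrees, less where a joint would pass 70% of its speed; a pose out of reach is approached as far as the arm can. A call with a gripper value outside its range is refused whole. "jaw" is the closure, from 0 (fully open) to 1 (shut), set as the call begins (left out, the last holds). The fingers move at their own pace and stop on an object; "newtons" is the grip in N (left out, the last holds). Time passes only in rows, so rows that repeat a pose let the fingers close, or fill a call up. It gives the time, the measured TCP pose, the force, the opening and the grip force at its end, in the units of the state.
- bot.observe(): the state, without advancing time (a new reading comes with each control period).
- bot.snapshot(name): name is "scene" or "top"; returns the picture (384x512x3 uint8, blue, green, red); there is no depth.
- bot.get_calibration(name): a dict with "K" (3x3 intrinsics, pixels), "cam_to_world" (4x4, takes a point from camera to world coordinates). Camera axes: x right, y down, z forward; pixel columns grow to the right and rows downward; lengths in m; the calibration is good to about 2 mm. A picture is of the moment at which its call begins. get_calibration takes no time and is no camera call.
- bot.sign_off(): hands the job in; it is judged then, once.
The state is a dict: "time_s": time; "joints": joint angles; "qvel": joint speeds; "joint_efforts": joint torques, N m; "tool_pos": TCP position; "orientation": TCP orientation; "force": force on the tool from outside, world axes, zero at the start; "moment": the same for the moment, N m; "opening": finger opening in m; "finger_force": force on a finger pad.
Only numpy, scipy, OpenCV 4.12 (cv2) and the standard library are available. Lean on these libraries where they do the work, as an engineer would, in place of code of your own. Each camera call takes 0.05 s, during which the arm holds its last target. There are 200 camera calls.

TASK

Take the roller hanger that carries the wide arch-topped glass panel out of its wooden rest, hook it over the sloped rail in the rail's high half so that both wheels sit on the bar, and set it down gently. Let go there and let it roll down on its own, without touching it again on the low half, until it rests against the stop. Leave the hanger with the narrow panel alone.

Things in the scene. Friction and masses are not known exactly. Their poses are not given: they have to be found in the camera images.
- arch_hanger: The steel roller hanger to move, 243 mm tall, 0.33 kg, upright at the start. Origin midway between its two wheels on the treads' lowest line, which lies on the bar's top when hung. z up, y along its travel, x across, its open mouth facing +x. The wheels, 70 mm apart, turn freely; between their flanges (7 mm deep, 26 mm apart) the 14 mm bar has 6 mm play to each side.
- arch_hanger_grip (a point): Centre of that hanger's grip tab, 73 mm above its body's origin, same axes: 12 mm thick (x), 60 mm long (y), 50 mm tall. It stands on a cover plate 64 x 120 x 8 mm whose upper face is 25 mm below this point.
- arch_hanger_seat (a point): Point at that hanger's body origin, same axes: midway between the wheels where the treads touch the bar.
- arch_hanger_arm (a point): Middle of the upper face of that hanger's lower arm, 55 mm below seat. The arm is 40 mm long (y), 10 mm thick; it comes from the side plate (22 to 28 mm from the centre plane on -x) and ends 6 mm past the centre plane on +x. The bar enters the mouth only sideways, from +x, passing below the wheel flanges and above this arm.
- arch_hanger_foot (a point): Middle of the flat foot of that hanger's frosted glass panel (10 mm thick, 100 mm wide, 80 mm tall, half-round top), 145 mm below seat. At the start it stands loosely, 30 mm deep, in the slot of a wooden rest block (70 x 130 x 40 mm), from which it is drawn straight up.
- narrow_hanger_grip (a point): Centre of the grip tab of the other hanger, the same in shape but with a rectangular glass panel only 50 mm wide. It stands in a rest of its own and stays there.
- rail_bar: The sloped rail: aluminium bar 500 x 14 mm, 18 mm deep, on a post at each end (235 mm from the middle; nothing between). Origin at mid-length on its top, 200 mm above the table. +y runs uphill along it, 6 degrees from level, z square to it, x across; its side towards the robot is -x. At the low end a stop block 60 mm wide, rubber face at y = -187 mm, rises 55 mm above the bar.
- rail_load (a point): A good point to hang the hanger: on the bar's top, 100 mm uphill of mid-length (axes as the bar's). A hanger set down here and let go rolls to the stop in two to four seconds.
- rail_home (a point): Where the hanger's seat point comes to rest when its cover plate is against the stop: on the bar's top, 127 mm downhill of mid-length.

How it is judged:
On the way:
1. the arch-panel hanger sits with both wheels on the bar in its high half (no lower than 20 mm below mid-length), let go (x of arch_hanger_seat in the frame of rail_bar between -0.009 and 0.009 m and y of arch_hanger_seat in the frame of rail_bar between -0.02 and 0.21 m and z of arch_hanger_seat in the frame of rail_bar between -0.004 and 0.006 m and angle between the z axis of arch_hanger and the z axis of rail_bar, either way round below 0.12 rad and contact force between the fingers and arch_hanger below 0.2 N), for 0.04 s.
At the end, for the whole second after the job is handed in: The arch-panel hanger hangs with both wheels on the bar (seat point within 9 mm across and 6 mm in height, square to the bar within 0.12 rad), its seat point no more than 14 mm short of rail_home, at rest and untouched (x of arch_hanger_seat in the frame of rail_bar between -0.009 and 0.009 m and y of arch_hanger_seat in the frame of rail_bar between -0.14 and -0.113 m and z of arch_hanger_seat in the frame of rail_bar between -0.004 and 0.006 m and angle between the z axis of arch_hanger and the z axis of rail_bar, either way round below 0.12 rad and contact force between the fingers and arch_hanger below 0.2 N and linear speed of arch_hanger below 0.03 m/s).
It fails at once if the arch-panel hanger is touched by the gripper while it hangs on the low half of the bar (more than 30 mm downhill of mid-length) (x of arch_hanger_seat in the frame of rail_bar between -0.009 and 0.009 m and y of arch_hanger_seat in the frame of rail_bar between -0.15 and -0.03 m and z of arch_hanger_seat in the frame of rail_bar between -0.004 and 0.006 m and contact force between the fingers and arch_hanger above 0.5 N).
It fails at once if the arch-panel hanger falls freely (faster than 0.6 m/s when not held): dropped from more than about 18 mm (linear speed of arch_hanger above 0.6 m/s and contact force between the fingers and arch_hanger below 0.2 N).
It fails at once if the hanger with the narrow panel is moved by more than 30 mm (distance of narrow_hanger_grip from where it was at the start of the episode above 0.03 m).
It also fails if it takes over 43 s, if anything falls off the work surface, if the arm or the gripper's body presses on something with over 40 N, if the wrist force passes 120 N, or if a joint passes its speed limit or range.

## Working session

There is one attempt and no reset: what is moved stays moved. The work goes in short steps, Python scripts to look and compute and a tool call to move; the robot and the scene stay as the last step left them, time stands still between calls to the robot, and variables do not carry over. Pictures are saved under pics/ and viewed, at most 10 in all, crops included, and the job is handed in when it is done.

Besides the shell and the picture viewer there is one more tool, called after "Emit:" by a JSON object that holds its "method" and its "body". play_rows: Moves the arm, as the interface text tells. Its arguments: {"type":"object","properties":{"plan":{"type":"string"},"jaw":{"type":"number"},"newtons":{"type":"number"}},"required":["plan"]}

```bash
mkdir -p pics; python3 - <<'E'
from station import bot
import cv2
o=bot.observe();print({k:o[k] for k in('time_s','tool_pos','orientation','opening')})
for n in("scene","top"):
    cv2.imwrite(f'pics/{n}0.png',bot.snapshot(n));c=bot.get_calibration(n);print(n,c['K'].tolist() if hasattr(c['K'],'tolist') else c['K'],c['cam_to_world'])
E
```

```text
{'time_s': 0.0, 'tool_pos': array([0.2122394 , 0.61390723, 0.23866342]), 'orientation': array([-5.20340554e-01, -3.09805635e+00,  2.51514958e-03]), 'opening': 0.08678895586194114}
scene [[421.59532291047765, 0.0, 266.91972994794315], [0.0, 421.59532291047765, 187.7412537557542], [0.0, 0.0, 1.0]] [[ 0.52829048  0.45592535 -0.71626898  1.22153275]
 [ 0.8490244  -0.29178173  0.44047813 -0.41136826]
 [-0.00816906 -0.84083025 -0.54123725  0.66883914]
 [ 0.          0.          0.          1.        ]]
top [[461.2130929262852, 0.0, 261.93878000217677], [0.0, 461.2130929262852, 192.49359229774234], [0.0, 0.0, 1.0]] [[-0.02253393 -0.99596876  0.08682427  0.47905061]
 [-0.99939989  0.02015574 -0.02817093  0.00693521]
 [ 0.02630736 -0.08740697 -0.99582526  1.0812705 ]
 [ 0.          0.          0.          1.        ]]
```

View pics/scene0.png

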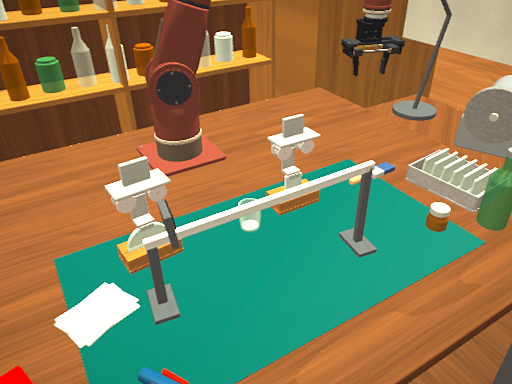

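View pics/top0.png

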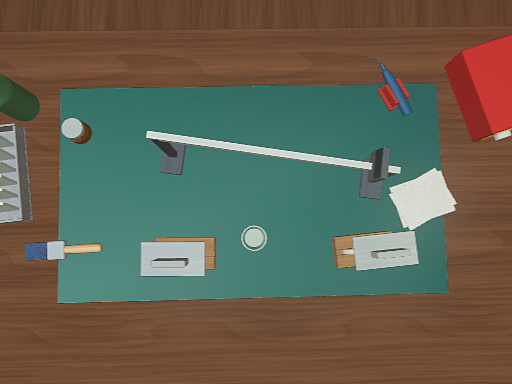

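The scene view shows the arch hanger at left near (138,175), the narrow one near (293,130), and the rail's low end with the stop near (165,235). In the top view the arch hanger is at right near (385,252) and the rail runs from (150,134) at the high end to (398,171) at the low end. Next I'll enlarge both.

```bash
python3 - <<'E'
import cv2,numpy as np
s=cv2.imread('pics/scene0.png');t=cv2.imread('pics/top0.png')
z=lambda i,x,y,w,h,k:cv2.resize(i[y:y+h,x:x+w],None,fx=k,fy=k,interpolation=cv2.INTER_CUBIC)
cv2.imwrite('pics/c1.png',np.hstack([z(s,95,150,100,125,4),z(t,325,135,100,125+20,4)[:500]]))
cv2.imwrite('pics/c2.png',np.vstack([z(s,135,150,260,120,3),z(t,140,120,260,75,3)]))
cv2.imwrite('pics/c3.png',z(t,325,225,100,50,8))
E
```

```text
(no output)
```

View pics/c1.png

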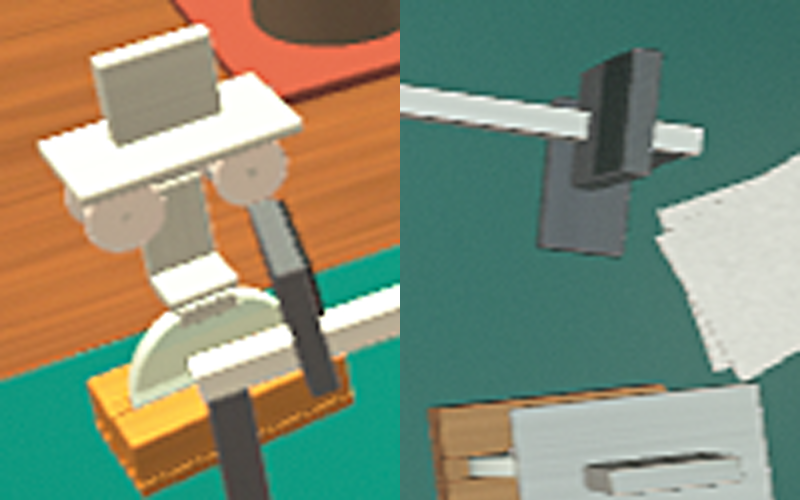

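View pics/c2.png

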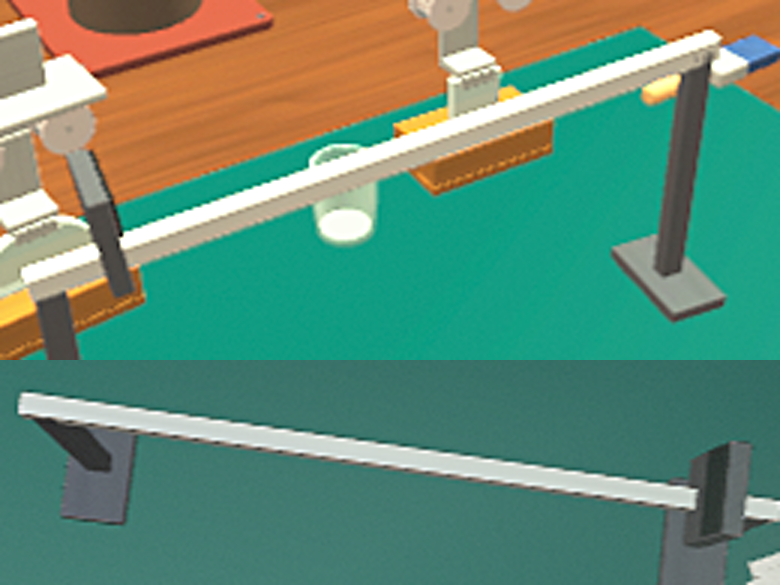

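View pics/c3.png

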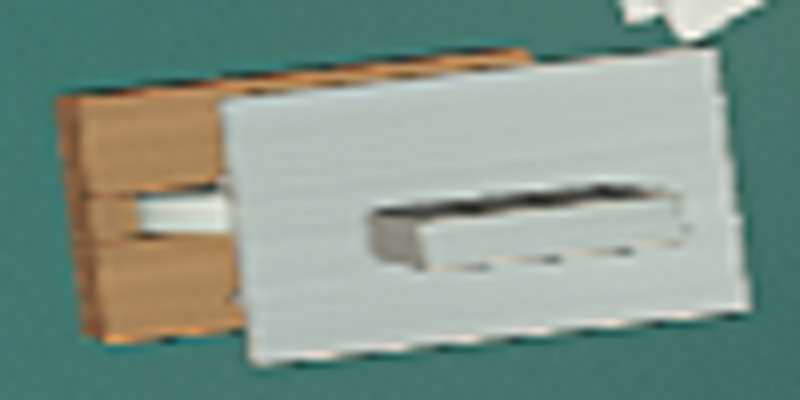

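Crop c1 shows the arch hanger's plate and tab; its mouth and lower arm face the camera (+x), matching the rail. In c2 the rail's high end is at (20,393–413) in the top view. In c3 the plate corners are about (222,100), (715,50), (750,310) and (255,365), and the tab top runs from (415,225) to (685,240). A finer composite will give me better corners.

```bash
python3 - <<'E'
import cv2,numpy as np
s=cv2.imread('pics/scene0.png');t=cv2.imread('pics/top0.png')
z=lambda i,x,y,w,h,k=8:cv2.resize(i[y:y+h,x:x+w],None,fx=k,fy=k,interpolation=cv2.INTER_CUBIC)
cv2.imwrite('pics/c4.png',np.vstack([np.hstack([z(s,100,154,75,48),z(s,355,155,25,48)]),np.hstack([z(s,135,225,50,27),z(t,143,125,25,27),z(t,380,155,25,27)])]))
E
```

```text
(no output)
```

View pics/c4.png

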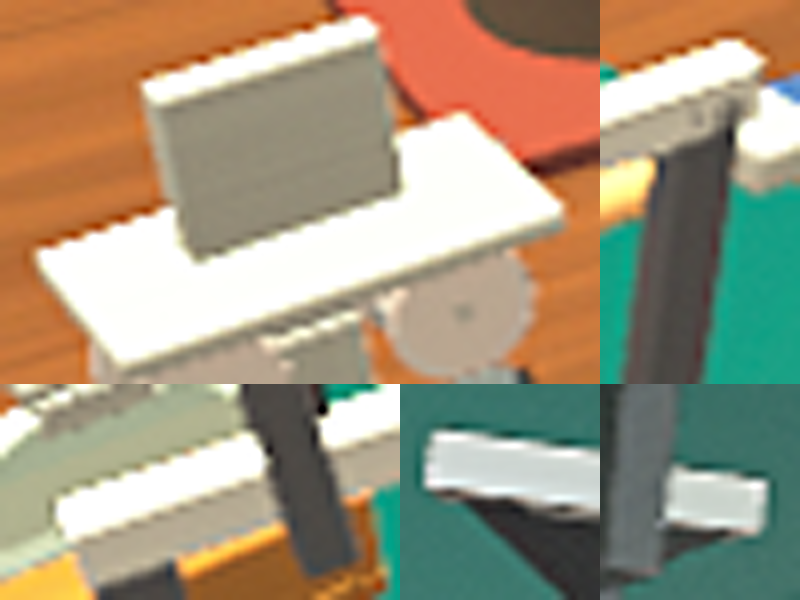

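```bash
cat >fit.py <<'E'
from station import bot
import cv2,numpy as np
from scipy.optimize import least_squares
from scipy.spatial.transform import Rotation as R
C={n:bot.get_calibration(n) for n in("scene","top")}
def proj(n,P):
    c=C[n];T=np.linalg.inv(np.array(c['cam_to_world']));q=(T[:3,:3]@P.T).T+T[:3,3];q=q@np.array(c['K']).T
    return q[:,:2]/q[:,2:]
def unz(off,l): return (np.array(l,float)+.5)/8-.5+off
H=[]
H+=[("scene",p,u) for p,u in zip([(-32,-60,48),(32,-60,48),(32,60,48),(-32,60,48),(6,-30,48),(6,30,48),(6,30,98),(6,-30,98),(-6,-30,98),(-6,30,98)],
 unz((100,154),[(36,255),(122,358),(565,212),(468,115),(203,258),(400,188),(380,42),(162,105),(143,82),(365,17)]))]
H+=[("top",p,u) for p,u in zip([(32,60,48),(32,-60,48),(-32,-60,48),(-32,60,48),(6,30,98),(-6,30,98),(6,-30,98),(-6,-30,98)],
 unz((325,225),[(222,100),(715,50),(750,310),(255,365),(418,222),(425,268),(682,195),(685,240)]))]
L=[("scene",(-7,250,0),unz((355,155),(135,38))),("scene",(7,250,0),unz((355,155),(165,62))),
("scene",(-7,-250,0),unz((135,225),(59,119))),("scene",(7,-250,0),unz((135,225),(78,159))),("scene",(7,-250,-18),unz((135,225),(95,201))),
("top",(7,250,0),unz((143,125),(30,46))),("top",(-7,250,0),unz((143,125),(24,101))),
("top",(7,-250,0),unz((380,155),(168,98))),("top",(-7,-250,0),unz((380,155),(165,144)))]
def fit(O,x0,tilt):
    def pose(x): return R.from_euler('ZX',[x[3],tilt(x)]),x[:3]
    def f(x):
        r,t=pose(x);return np.concatenate([(proj(n,(r.apply(np.array(p)/1000)+t)[None])[0]-u) for n,p,u in O])
    s=least_squares(f,x0,loss='soft_l1');print(np.round(s.x[:3],4),'yaw deg',np.degrees(s.x[3]),'tilt',np.degrees(tilt(s.x)));print(np.round(f(s.x).reshape(-1,2),1).tolist());return s.x
if __name__=="__main__":
    fit(H,[.35,-.25,.17,0],lambda x:0)
    fit(H,[.35,-.25,.17,0,0],lambda x:x[4])
    fit(L,[.6,0,.2,0],lambda x:np.radians(6))
    fit(L,[.6,0,.2,0,.1],lambda x:x[4])
    o=bot.observe();print(o['time_s'],R.from_rotvec(o['orientation']).as_matrix().round(4))
E
python3 fit.py
```

```text
[ 0.4387 -0.25    0.1549] yaw deg 4.617927657681912 tilt 0.0
[[-0.8, -0.8], [-0.8, 0.2], [-0.4, -0.9], [-0.9, -0.8], [-1.0, 2.0], [1.9, 1.5], [0.6, -1.0], [-0.7, -0.0], [-0.4, 0.5], [0.1, -0.0], [-0.3, 0.6], [-0.1, 0.4], [-0.0, 1.4], [-0.4, 1.2], [-0.4, -1.6], [-0.5, -0.7], [-0.6, -1.7], [-0.1, -0.7]]
[ 0.4387 -0.2499  0.1549] yaw deg 4.600106654522996 tilt 0.055738583320240925
[[-0.8, -0.7], [-0.8, 0.2], [-0.4, -0.9], [-0.9, -0.8], [-1.0, 2.0], [1.9, 1.5], [0.6, -1.0], [-0.7, 0.0], [-0.4, 0.5], [0.1, -0.1], [-0.3, 0.6], [-0.1, 0.4], [-0.1, 1.4], [-0.4, 1.2], [-0.4, -1.6], [-0.5, -0.7], [-0.6, -1.7], [-0.1, -0.7]]
[ 0.6335 -0.0487  0.2004] yaw deg -8.040345185323517 tilt 6.000000000000001
[[0.0, -0.1], [0.2, -0.2], [-0.3, -0.0], [-1.3, -0.5], [-0.7, 1.5], [-0.1, -0.2], [-0.4, 0.2], [-0.7, -0.7], [-1.0, 0.4]]
[ 0.6335 -0.0486  0.2005] yaw deg -8.0125887854775 tilt 5.896209768140672
[[0.0, 0.1], [0.2, -0.0], [-0.3, -0.2], [-1.3, -0.6], [-0.7, 1.4], [-0.1, -0.2], [-0.4, 0.3], [-0.7, -0.9], [-0.9, 0.3]]
0.1 [[-9.451e-01  3.268e-01 -4.000e-04]
 [ 3.268e-01  9.451e-01 -1.400e-03]
 [-1.000e-04 -1.400e-03 -1.000e+00]]
```

```bash
python3 - <<'E'
from fit import *
def f(x,full=False):
    r=R.from_euler('Z',x[3]);out=[]
    for n,p,u in H:
        p=np.array(p,float); 
        if abs(p[1])==60: p[0]+=x[4]*1000;p[1]+=x[5]*1000
        out.append(proj(n,(r.apply(p/1000)+x[:3])[None])[0]-u)
    return np.concatenate(out)
s=least_squares(f,[.44,-.25,.155,.08,0,0],loss='soft_l1');print(s.x.round(4),np.degrees(s.x[3]));print(f(s.x).reshape(-1,2).round(1).tolist())
E
```

```text
[ 4.366e-01 -2.501e-01  1.548e-01  8.090e-02  4.000e-03 -2.000e-04] 4.636337020139362
[[-0.5, -0.3], [-0.5, 0.7], [0.0, -0.4], [-0.6, -0.4], [-1.3, 1.6], [1.5, 1.1], [0.2, -1.3], [-1.0, -0.4], [-0.7, 0.1], [-0.2, -0.4], [-0.4, -0.4], [-0.2, -0.7], [-0.2, 0.4], [-0.5, 0.2], [-0.4, -0.5], [-0.4, 0.5], [-0.5, -0.6], [-0.0, 0.5]]
```

```bash
cat >go.py <<'E'
from station import bot
import numpy as np,sys
from scipy.spatial.transform import Rotation as R
# usage: go.py yaw_of_tool_y_deg x y z [x y z ...] (targets of the TCP, mm) -> shifts in tool axes, spin
o=bot.observe();M=R.from_rotvec(o['orientation']).as_matrix();p=o['tool_pos']*1000
a=list(map(float,sys.argv[1:]))
now=np.degrees(np.arctan2(M[1,1],M[0,1]));d=(a[0]-now+90)%180-90
print(o['time_s'],p.round(1),'yaw',now.round(2),'spin',round(-np.radians(d),3),'force',np.round(o['force'],2),'j',np.round(o['joints'],2))
for w in np.reshape(a[1:],(-1,3)): print(w,(M.T@(w-p)).round(1))
E
python3 go.py 4.64 380 460 340 500 300 340 436.5 -250 340 436.5 -250 228
```

```text
0.1 [212.3 613.9 238.7] yaw 70.93 spin 1.157 force [ 0.05 -0.34  0.47] j [-1.34  0.33  0.04  1.47 -0.01  1.34 -0.06]
[380. 460. 340.] [-208.8  -90.8 -101.1]
[500. 300. 340.] [-374.5 -202.8 -100.9]
[ 436.5 -250.   340. ] [-494.2 -743.4 -100.1]
[ 436.5 -250.   228. ] [-494.2 -743.2   11.9]
```

Emit:
{"method": "play_rows", "body": {"plan": "-30 -10 -40 0; -70 -25 -75 0.1; -105 -45 -101 0.2; -145 -65 -101 0.3; -185 -85 -101 0.4; -225 -105 -101 0.5; -265 -130 -101 0.6; -305 -155 -101 0.7; -340 -180 -101 0.8; -374 -203 -101 0.9", "jaw": 0}}

```text
time_s: 1.1
tool_pos: [0.5004, 0.2981, 0.3404]
orientation: [-1.822, -2.559, 0.001]
force: [0.9, 0.2, 0.7]
opening: 0.0871
finger_force: 0.0
```

```bash
python3 go.py 4.64 436.5 -250 340 436.5 -250 228
```

```text
1.1 [500.4 298.1 340.4] yaw 19.09 spin 0.252 force [0.9  0.22 0.65] j [-0.94  0.16  0.38  1.49 -0.06  1.5  -0.23]
[ 436.5 -250.   340. ] [-497.1 -239.6    0.5]
[ 436.5 -250.   228. ] [-497.1 -239.6  112.5]
```

Emit:
{"method": "play_rows", "body": {"plan": "-40 -19 0 0.025; -81 -39 0 0.05; -122 -59 0 0.075; -163 -79 0 0.1; -204 -98 0 0.125; -245 -118 0 0.15; -286 -138 0 0.18; -327 -158 0 0.21; -368 -177 0 0.23; -409 -197 0 0.252"}}

```text
time_s: 2.1
tool_pos: [0.4485, -0.1527, 0.3404]
orientation: [-2.125, -2.314, -0.001]
force: [0.2, 0.4, -0.5]
opening: 0.0872
finger_force: 0.0
```

```bash
python3 go.py 4.64 436.5 -250 340 436.5 -250 228
```

```text
2.1 [ 448.5 -152.7  340.4] yaw 4.89 spin 0.004 force [ 0.23  0.36 -0.47] j [-0.61 -0.15  0.77  1.74  0.1   1.51  0.23]
[ 436.5 -250.   340. ] [-95.9 -20.3   0.4]
[ 436.5 -250.   228. ] [-96.  -20.3 112.4]
```

Emit:
{"method": "play_rows", "body": {"plan": "-40 -8 0 0.004; -75 -16 0 0.004; -96 -20 0 0.004; -96 -20 20 0.004; -96 -20 45 0.004; -96 -20 70 0.004; -96 -20 90 0.004; -96 -20 103 0.004; -96 -20 111 0.004; -96 -20 111 0.004"}}

```text
time_s: 3.1
tool_pos: [0.4373, -0.2481, 0.229]
orientation: [-2.128, -2.31, 0.001]
force: [-0.5, -0.2, -0.4]
opening: 0.0876
finger_force: 0.0
```

```bash
python3 - <<'E'
from station import bot
import cv2,numpy as np
s=bot.snapshot('scene');t=bot.snapshot('top')
z=lambda i,x,y,w,h,k:cv2.resize(i[y:y+h,x:x+w],None,fx=k,fy=k,interpolation=cv2.INTER_CUBIC)
cv2.imwrite('pics/d1.png',np.hstack([z(s,80,90,100,130,4),z(t,325,180,100,130,4)]))
E
python3 go.py 4.64 436.5 -250 228
```

```text
3.2 [ 437.9 -248.5  230.2] yaw 4.69 spin 0.001 force [ 0.42 -0.14  0.04] j [-0.52  0.01  0.97  1.86 -0.01  1.27  0.54]
[ 436.5 -250.   228. ] [-1.4 -1.5  2.2]
```

View pics/d1.png

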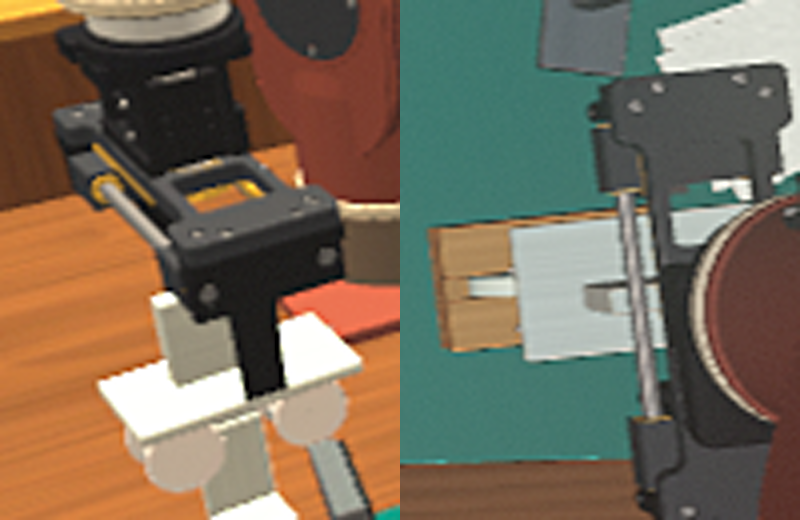

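The picture shows the open fingers straddling the tab, with the front finger at (262,380) in front of the plate's middle. Closing now.

Emit:
{"method": "play_rows", "body": {"plan": "0 0 0 0;0 0 0 0;0 0 0 0;0 0 0 0;0 0 0 0;0 0 0 0;0 0 0 0;0 0 0 0;0 0 0 0;0 0 0 0", "jaw": 1, "newtons": 25}}

```text
time_s: 4.2
tool_pos: [0.4376, -0.2483, 0.2296]
orientation: [-2.129, -2.311, 0.0]
force: [0.0, -0.2, 0.1]
opening: 0.0151
finger_force: 0.0
```

```bash
python3 go.py -8.04 436.5 -250 310
```

```text
4.2 [ 437.6 -248.3  229.6] yaw 4.69 spin 0.222 force [ 0.03 -0.24  0.09] j [-0.52  0.01  0.97  1.87 -0.01  1.27  0.54]
[ 436.5 -250.   310. ] [ -1.6  -1.2 -80.4]
```

Emit:
{"method": "play_rows", "body": {"plan": "0 0 0 0;0 0 0 0;0 0 0 0;0 0 0 0;0 0 0 0;0 0 0 0;0 0 -3 0;0 0 -7 0;0 0 -12 0;0 0 -18 0"}}

```text
time_s: 5.2
tool_pos: [0.4376, -0.2482, 0.248]
orientation: [2.128, 2.311, -0.0]
force: [-0.2, -0.1, -2.5]
opening: 0.0117
finger_force: 25.0
```

```bash
python3 go.py -8.04 436.5 -250 310
```

```text
5.2 [ 437.6 -248.2  248. ] yaw 4.7 spin 0.222 force [-0.15 -0.11 -2.47] j [-0.53 -0.01  0.97  1.84  0.01  1.31  0.52]
[ 436.5 -250.   310. ] [ -1.7  -1.2 -62. ]
```

Emit:
{"method": "play_rows", "body": {"plan": "0 0 -6 0;0 0 -14 0;0 0 -23 0;0 0 -33 0;0 0 -43 0;0 0 -51 0;0 0 -57 0;0 0 -61 0;0 0 -62 0;0 0 -62 0"}}

```text
time_s: 6.2
tool_pos: [0.4375, -0.2482, 0.3095]
orientation: [-2.128, -2.311, 0.0]
force: [0.4, 0.5, -3.1]
opening: 0.0118
finger_force: 25.0
```

```bash
python3 go.py -8.04 548 65 309 648 51 309
```

```text
6.2 [ 437.5 -248.2  309.5] yaw 4.7 spin 0.222 force [ 0.44  0.47 -3.14] j [-0.54 -0.06  0.95  1.74  0.05  1.44  0.48]
[548.  65. 309.] [303.1 135.8   0.4]
[648.  51. 309.] [281.  234.3   0.4]
```

Emit:
{"method": "play_rows", "body": {"plan": "5 2 0 0;14 6 0 0;28 12 0 0.02;46 20 0 0.04;66 29 0 0.06;88 39 0 0.08;110 49 0 0.1;132 59 0 0.12;154 69 0 0.14;176 79 0 0.16"}}

```text
time_s: 7.2
tool_pos: [0.5021, -0.0644, 0.3093]
orientation: [-2.306, -2.133, 0.0]
force: [0.0, -0.7, -2.4]
opening: 0.012
finger_force: 25.0
```

```bash
python3 go.py -8.04 548 65 309 648 51 309
```

```text
7.2 [502.1 -64.4 309.3] yaw -4.47 spin 0.062 force [ 0.03 -0.71 -2.35] j [-0.69 -0.02  0.73  1.73  0.02  1.43 -0.04]
[548.  65. 309.] [132.6  35.7   0.3]
[648.  51. 309.] [126.4 136.5   0.2]
```

Emit:
{"method": "play_rows", "body": {"plan": "20 5 0 0.02;40 11 0 0.04;60 16 0 0.062;80 22 0 0.062;98 27 0 0.062;112 31 0 0.062;123 34 0 0.062;130 35 0 0.062;132 36 0 0.062;132 36 0 0.062"}}

```text
time_s: 8.2
tool_pos: [0.5481, 0.062, 0.3096]
orientation: [2.372, 2.06, -0.0]
force: [0.1, 0.4, -3.0]
opening: 0.0116
finger_force: 25.0
```

```bash
python3 - <<'E'
from station import bot
import cv2,numpy as np
s=bot.snapshot('scene')
cv2.imwrite('pics/e1.png',cv2.resize(s[60:260,170:420],None,fx=3,fy=3,interpolation=cv2.INTER_CUBIC))
E
python3 go.py -8.04 548 65 309 648 51 309
```

```text
8.25 [548.1  61.6 309.6] yaw -8.07 spin -0.001 force [-0.21 -1.39 -3.81] j [-0.78  0.1   0.65  1.63 -0.06  1.43 -0.27]
[548.  65. 309.] [ 3.3 -0.5  0.6]
[648.  51. 309.] [  3.5 100.4   0.6]
```

View pics/e1.png

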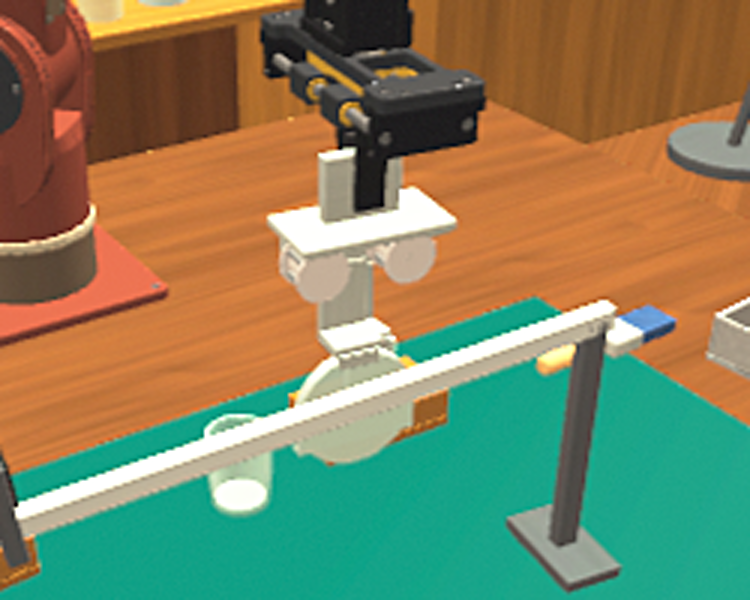

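The picture shows the hanger held upright behind the bar: plate corners (268,220), (300,252), (457,222) and (425,190), with the bar crossing in front of the panel near (350,400). I'll check the hanger pose against the model.

```bash
python3 - <<'E'
from fit import *
r=R.from_euler('Z',-8.05,degrees=True)
P=np.array([(-28,-60,48),(36,-60,48),(36,60,48),(-28,60,48)])/1e3
m=(np.array([(268,220),(300,250),(457,222),(425,190)])+.5)/3-.5+(170,60)
f=lambda t:(proj("scene",r.apply(P)+t)-m).ravel()
t0=np.array([.5481,.060,.235]);print(f(t0).round(1));s=least_squares(f,t0);print(s.x.round(4),f(s.x).round(1))
E
```

```text
[-0.8 -1.7  0.8  0.7  0.3 -0.8 -3.6 -1.3]
[0.5544 0.0575 0.2364] [-0.3 -0.9  1.5  1.5  1.3 -0.  -2.7 -0.7]
```

Emit:
{"method": "play_rows", "body": {"plan": "0 3 0 0;0 9 0 0;0 18 0 0;0 29 0 0;0 41 0 0;0 53 0 0;0 65 0 0;0 77 0 0;0 87 0 0;0 94 0 0"}}

```text
time_s: 9.25
tool_pos: [0.6421, 0.049, 0.3092]
orientation: [2.371, 2.06, -0.001]
force: [-0.1, 0.1, -2.7]
opening: 0.0117
finger_force: 25.0
```

```bash
python3 go.py -8.04 647.3 48 309.5 647.3 48 290
```

```text
9.25 [642.1  49.  309.2] yaw -8.04 spin 0.0 force [-0.1   0.07 -2.66] j [-0.65  0.34  0.67  1.4  -0.21  1.48 -0.12]
[647.3  48.  309.5] [-0.3  5.3 -0.3]
[647.3  48.  290. ] [-0.3  5.3 19.2]
```

Emit:
{"method": "play_rows", "body": {"plan": "0 3 0 0;0 5 0 0;0 5 0 0;0 5 2 0;0 5 5 0;0 5 8 0;0 5 11 0;0 5 13 0;0 5 14 0;0 5 14 0"}}

```text
time_s: 10.25
tool_pos: [0.646, 0.0486, 0.2954]
orientation: [-2.371, -2.061, 0.0]
force: [-0.9, -1.0, -3.6]
opening: 0.0119
finger_force: 25.0
```

```bash
python3 - <<'E'
from station import bot
import cv2,numpy as np
s=bot.snapshot('scene');t=bot.snapshot('top')
z=lambda i,x,y,w,h,k:cv2.resize(i[y:y+h,x:x+w],None,fx=k,fy=k,interpolation=cv2.INTER_CUBIC)
cv2.imwrite('pics/f1.png',np.hstack([z(s,265,105,80,100,5),z(t,190,90,80,100,5)]))
E
python3 go.py -8.04 647.3 48 289
```

```text
10.35 [646.2  48.6 295.6] yaw -8.02 spin 0.0 force [ 0.04  0.16 -2.26] j [-0.64  0.35  0.67  1.41 -0.22  1.45 -0.12]
[647.3  48.  289. ] [-0.4  1.2  6.6]
```

View pics/f1.png

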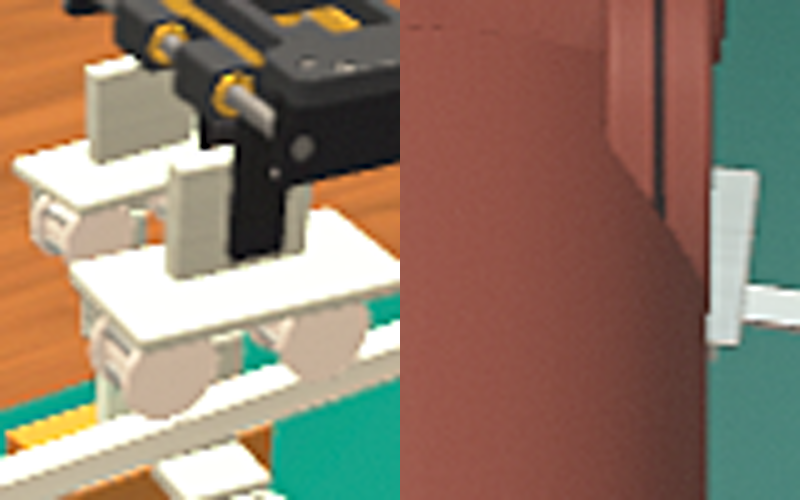

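The picture shows the wheels just above the bar with the bar between the flanges; in the top view the plate's low end runs from (755,170) to (740,345) and the bar comes out at (745,285–328).

```bash
python3 - <<'E'
from fit import *
r=R.from_euler('Z',-8.03,degrees=True)
u=lambda l:(np.array(l)+.5)/5-.5+(190,90)
P=np.array([(36,-60,48),(-28,-60,48)])/1e3
t=np.array([.6462,.0469,.221])
print('plate',proj("top",r.apply(P)+t).round(1).tolist(),u([(355,170),(340,345)]).round(1).tolist())
rb=R.from_euler('ZX',[-8.03,6],degrees=True)
B=rb.apply(np.array([(7,35,0),(-7,35,0)])/1e3)+np.array([.6335,-.0487,.2004])
print('bar',proj("top",B).round(1).tolist(),u([(345,285),(345,326)]).round(1).tolist())
print('across',rb.inv().apply(t-np.array([.6335,-.0487,.2004])))
E
```

```text
plate [[261.2, 123.8], [257.0, 158.9]] [[260.6, 123.6], [257.6, 158.6]]
bar [[259.5, 146.1], [258.6, 153.3]] [[258.6, 146.6], [258.6, 154.8]]
across [-0.00077904  0.09806173  0.01040677]
```

Emit:
{"method": "play_rows", "body": {"plan": "0 0 1 0;0 0 2 0;0 0 3 0;0 0 4 0;0 0 5 0;0 0 5.5 0;0 0 6 0;0 0 6.5 0;0 0 7 0;0 0 7 0", "newtons": 15}}

```text
time_s: 11.35
tool_pos: [0.6461, 0.0486, 0.2886]
orientation: [2.371, 2.061, 0.0]
force: [0.6, 0.3, -4.6]
opening: 0.0121
finger_force: 15.0
```

Emit:
{"method": "play_rows", "body": {"plan": "0 0 0.5 0;0 0 0.5 0;0 0 1 0;0 0 1 0;0 0 1.5 0;0 0 1.5 0;0 0 2 0;0 0 2 0;0 0 2 0;0 0 2 0"}}

```text
time_s: 12.35
tool_pos: [0.6462, 0.0484, 0.2873]
orientation: [2.371, 2.06, 0.001]
force: [-3.0, -1.0, 4.9]
opening: 0.012
finger_force: 15.0
```

Emit:
{"method": "play_rows", "body": {"plan": "0 0 0 0;0 0 0 0;0 0 0 0;0 0 0.5 0;0 0 1 0;0 0 1.5 0;0 0 2 0;0 0 2.5 0;0 0 3 0;0 0 3 0", "newtons": 3}}

```text
time_s: 13.35
tool_pos: [0.6462, 0.0485, 0.2837]
orientation: [2.371, 2.06, 0.0]
force: [-1.3, 0.4, 3.9]
opening: 0.0119
finger_force: 3.0
```

Emit:
{"method": "play_rows", "body": {"plan": "0 0 0 0;0 0 0 0;0 0 0 0;0 0 0 0;0 0 0 0;0 0 0 0;0 0 0 0;0 0 0 0;0 0 0 0;0 0 0 0", "jaw": 0}}

```text
time_s: 14.35
tool_pos: [0.6461, 0.0485, 0.2835]
orientation: [2.371, 2.06, -0.0]
force: [0.4, -1.3, -0.8]
opening: 0.0827
finger_force: 0.0
```

Emit:
{"method": "play_rows", "body": {"plan": "0 0 -10 0;0 0 -30 0;0 0 -60 0;0 0 -80 0;0 0 -100 0;0 0 -100 0;0 0 -100 0;0 0 -100 0;0 0 -100 0;0 0 -100 0"}}

```text
time_s: 15.35
tool_pos: [0.6459, 0.0487, 0.3829]
orientation: [-2.371, -2.06, 0.001]
force: [0.1, 0.0, 0.7]
opening: 0.0866
finger_force: 0.0
```

Emit:
{"method": "play_rows", "body": {"plan": "0 0 0 0;0 0 0 0;0 0 0 0;0 0 0 0;0 0 0 0;0 0 0 0;0 0 0 0;0 0 0 0;0 0 0 0;0 0 0 0"}}

```text
time_s: 16.35
tool_pos: [0.6461, 0.0486, 0.3835]
orientation: [2.371, 2.061, -0.0]
force: [0.1, 0.2, -0.2]
opening: 0.0868
finger_force: 0.0
```

```bash
python3 - <<'E'
from station import bot
import cv2,numpy as np
s=bot.snapshot('scene');t=bot.snapshot('top')
cv2.imwrite('pics/g1.png',np.vstack([cv2.resize(s[100:300,120:386],None,fx=1.5*2,fy=3)[:,:798][:450],cv2.resize(t[120:170+0,200:466],None,fx=3,fy=3)]))
E
```

```text
(no output)
```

View pics/g1.png

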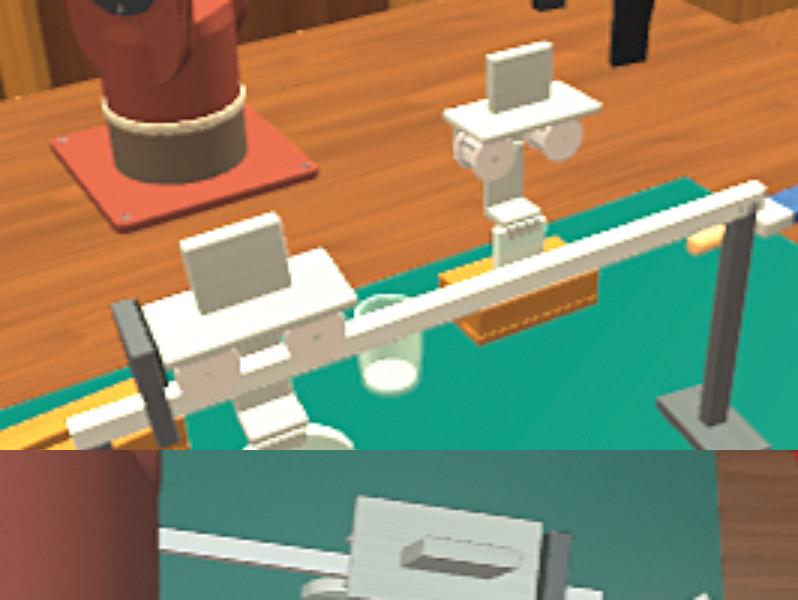

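The hanger is on the bar with its plate against the stop, at (150,330) in the scene part and (545,560) in the top part. I'll wait one second for it to settle, check that it is still, then hand in.

Emit:
{"method": "play_rows", "body": {"plan": "0 0 0 0;0 0 0 0;0 0 0 0;0 0 0 0;0 0 0 0;0 0 0 0;0 0 0 0;0 0 0 0;0 0 0 0;0 0 0 0"}}

```text
time_s: 17.45
tool_pos: [0.6461, 0.0486, 0.3836]
orientation: [2.371, 2.061, -0.0]
force: [-0.3, 0.2, 0.4]
opening: 0.0868
finger_force: 0.0
```

```bash
python3 - <<'E'
from station import bot
import cv2,numpy as np
a=bot.snapshot('scene')
for _ in range(6): b=bot.snapshot('scene')
d=cv2.absdiff(a,b)[150:260,150:260];print(d.max(),d.mean())
if d.mean()<1.5: print(bot.sign_off())
E
```

```text
13 0.8228650137741047
the job is handed in; nothing more can be done
None
```

I hung the arch-panel hanger on the rail's high half and let go; it rolled down untouched, settled against the stop, and the job is handed in (verdict not shown).

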